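Weigh the scrap pot on the spring balance

ROBOT

A 6-joint arm with a two-finger parallel gripper is mounted at the origin on a cart in front of the work surface, level with it; the furniture and walls round the work are solid. World frame = base frame: x ahead of the robot, y to its left, z up, the work surface at z = 0. Lengths are in m, angles in degrees, forces in N, time in s.
With the tool pointing down it reaches from about 0.25 to 0.725 m from the base axis. Payload 9.7 kg.
Tool frame: the origin (TCP) lies midway between the tips of the shut fingers; the grasp point (between the pads) lies 19 mm behind it; z points along the fingers, y is the line along which they close (so a half turn about z gives the same grasp; the last joint's range is limited). The gripper opens to 85 mm and grips with 20 to 120 N. Pads are 22 mm wide; open, the fingers measure 114 mm over their backs; the gripper's body (76 mm by 85 mm) begins 54 mm behind the grasp point. The pads swing forward as they close: fully open they stand 13 mm farther back than shut.
Start: joints at [73.224, 4.979, 10.078, 95.1, 0, 90], TCP at [0.159, 0.527, 0.231] pointing down, gripper open.
Joint ranges: [-179.16, 179.16], [-48.56, 103.87], [-65.8, 70.77], [-126.05, 130.52], [-82.76, 87.17], [-180, 180]. Speed limits (degrees/s): [127.2, 127.2, 147.25, 180, 180, 180].

INTERFACE

Orientations are given as [roll, pitch, yaw] about the fixed x, y, z axes, in that order (R = Rz(yaw) Ry(pitch) Rx(roll)).
In Python, from workcell import * gives the robot as it stands.
- The arm moves only by the tool servo_tool, never from a script. Its argument "moves" is a list of rows, each a list of 4 numbers: the shift along the world's x, y, z in cm, then the turn about the world's z in rad. A call has 1 to 20 rows; each row is the pose to reach, as a shift and turn from the pose commanded when the call began; what a row does not reach only later rows make up. A row lasts 1/12 s, in which the tool goes at most 41.7 mm and 7.16 degrees, less where a joint would pass 70% of its speed; a pose out of reach is approached as far as the arm can. A call with a gripper value outside its range is refused whole. "claw" is the closure, from 0 (fully open) to 1 (shut), set as the call begins (left out, the last holds). The fingers move at their own pace and stop on an object; "force" is the grip in N (left out, the last holds). Time passes only in rows, so rows that repeat a pose let the fingers close. It gives the time, the measured TCP pose, the force, the opening and the grip force at its end, in the units of the state.
- get_obs(): the state, without advancing time (a new reading comes with each control period).
- camera(name): name is "side" or "top" or "wrist"; returns the picture (384x512x3 uint8, red, green, blue); there is no depth.
- get_calibration(name): a dict with "fx", "fy", "cx", "cy" (pixels), "k1" (the pictures are not rectified: a ray, as slopes to the right and down, at radius r is drawn at 1 + k1 r^2 times it, then the intrinsics apply), "rvec" (rotation vector, rad) and "tvec" (3), from world to camera coordinates, as OpenCV has them; the wrist camera has in their place "tool_from_camera" (4x4, takes a point from camera to tool coordinates, whose origin is the TCP and whose axes are the flange's). Camera axes: x right, y down, z forward; pixel columns grow to the right and rows downward; lengths in m; the calibration is good to about 2 mm. A picture is of the moment at which its call begins: read the wrist's pose just before it. get_calibration takes no time and is no camera call.
- job_done(): hands the job in; it is judged then, once.
The state is a dict: "time": time; "q": joint angles; "qd": joint speeds; "joint_efforts": joint torques, N m; "ee_pos": TCP position; "tcp_rot": TCP orientation; "wrist_force": force on the tool from outside, world axes, zero at the start; "torque": the same for the moment, N m; "opening": finger opening in m; "grasp_force": force on a finger pad.
Only numpy, scipy, OpenCV 4.12 (cv2) and the standard library are available. Lean on these libraries where they do the work, as an engineer would, in place of code of your own. Each camera call takes 0.05 s, during which the arm holds its last target. There are 200 camera calls.

TASK

Weigh the small steel scrap pot: while it stands on the bench swing its folded-down wire bail upright, then lift the pot by the bail and hang the bail in both hooks of the spring balance's forked arm. Let the weight down slowly and gently until the balance carries all of it, so that the arm neither drops nor springs when you let go and is never driven down to its stop. Leave the pot hanging free, upright and still with its contents in it, and do not disturb the other things on the bench.

Things in the scene. Friction and masses are not known exactly. Their poses are not given: they have to be found in the camera images.
- pot: open round pot of bare sheet steel, 84 mm diameter, 58 mm tall, on the bench, with two pieces of scrap in it; all together under 0.75 kg, how much is not known beforehand. Origin: centre of its underside, z up. Its bail is hinged on two ears 50 mm above the underside; the hinge line crosses the pot's axis along the pot's y; the bail lies folded out to the pot's +x side
- bail (a joint): swing of the bail, rad: 0 = folded down on its stop, reaching out to the pot's +x side and 0.25 rad below level; 1.82 = upright (its middle 135 mm above the pot's underside, over the pot's axis); on to 3.64 = folded on the other side. The hinge rubs lightly (about 0.02 N m), so the bail stays where it is left
- bail_grip (a point): middle of the bail's cross-bar = centre of its black plastic sleeve, 12 mm diameter, 36 mm long along y (the pot's y), turning freely on the wire; 85 mm from the hinge line. On both sides of the sleeve the bare 4 mm wire runs straight out to 36 mm from the middle, then bends into the legs, 96 mm apart. Folded, about 32 mm are free between sleeve and pot wall
- balance: column spring balance fixed on the bench: grey foot 105 x 120 mm, aluminium column 30 x 40 mm and 312 mm tall, standing 125 mm behind (+x of its own frame) the hooks; origin on the bench straight below the hooks, z up, its forked arm points along its -x
- load_arm (a joint): how far the balance's arm has sunk, m: 0 = no load, 0.092 = bottom stop. A spring in the column carries it: about 0.2 N starts it moving, then about 0.08 N for each mm; hardly damped, so a load dropped on it or let go too high or too low makes it leap. Handled well it never moves faster than 5 cm/s
- fork_seat (a point): midway between the hooks, where the middle of the bail's wire lies when seated (262 mm above the bench unloaded; sinks with the arm); axes as the balance's. Hooks: 6 mm steel prongs, centres 28 mm to either side in y, each with a 12 mm wide dip, sloping sides; upturned tips 20 mm in front, 15 mm above this point; behind, prong tops 6 mm above it, cross-rod 74 mm behind
- casting_button: bare cast metal cone-shaped button, 40 mm diameter, 28 mm tall, lying in the pot; origin at its underside
- scrap_ring: bare metal finger ring, 22 mm diameter, 6 mm tall, lying in the pot; origin at its underside
- flux_jar: bystander: white jar with black screw cap, 53 mm diameter, 64 mm tall, origin at its underside
- masking_tape: bystander: roll of masking tape lying flat, 70 mm diameter, 20 mm tall, origin at its underside
- bench_block: bystander: square steel block 65 x 65 x 21 mm, origin at its underside
There are look-alikes about, which are no part of the job. Several things have the shape of the casting_button; the one meant has the colours described above.

How it is judged (in metres and radians):
On the way, in this order (a step that is already met when the one before it is completed fails the run):
1. the bail stands upright (within 0.25 rad) while the pot stands on the bench (value of joint bail between 1.57 and 2.07 rad and height (world z) of pot below 0.004 m and angle between pot's own z axis and vertical below 0.08 rad), for 0.2 s.
2. the pot hangs from the lifted bail, clear of the bench and not yet on the balance (height (world z) of pot above 0.03 m and angle between pot's own z axis and vertical below 0.4 rad and value of joint load_arm below 0.003 m), for 0.2 s.
At the end, for the whole second after the job is handed in: the bail lies in both hooks (middle within 10 mm along the arm, 12 mm sideways, 5 mm in height of the seat), the arm sunk 26 to 90 mm under the pot, which hangs clear of the bench, tilted under 0.35 rad, at rest (pot under 0.04, arm under 0.02 m/s), with button and ring in it (contact force between pot and load_arm above 2 N and value of joint load_arm between 0.026 and 0.09 m and x of bail_grip in the frame of fork_seat between -0.01 and 0.01 m and y of bail_grip in the frame of fork_seat between -0.012 and 0.012 m and z of bail_grip in the frame of fork_seat between -0.005 and 0.005 m and height (world z) of pot above 0.02 m and angle between pot's own z axis and vertical below 0.35 rad and linear speed of pot below 0.04 m/s and velocity of joint load_arm between -0.02 and 0.02 m/s and distance between casting_button and pot below 0.05 m and distance between scrap_ring and pot below 0.06 m); the robot touches nothing.
It fails at once if the balance's arm dropped or sprang (faster than 0.07 m/s) (velocity of joint load_arm above 0.07 m/s or velocity of joint load_arm below -0.07 m/s).
It fails at once if the balance's arm driven to its bottom stop (value of joint load_arm above 0.091 m).
It fails at once if the pot tipped by more than 0.6 rad (angle between pot's own z axis and vertical above 0.6 rad).
It fails at once if a bystander moved by more than 20 mm (distance of any of flux_jar, masking_tape, bench_block from where it was at the start of the episode above 0.02 m).
It also fails if it takes over 64 s, if anything falls off the work surface, if the arm or the gripper's body presses on something with over 40 N, if the wrist force passes 120 N, or if a joint passes its speed limit or range.

## Working session

There is one attempt and no reset: what is moved stays moved. The work goes in short steps, Python scripts to look and compute and a tool call to move; the robot and the scene stay as the last step left them, time stands still between calls to the robot, and variables do not carry over. Pictures are saved under pics/ and viewed, at most 14 in all, crops included, and the job is handed in when it is done.

Besides the shell and the picture viewer there is one more tool, called by a JSON object that holds its "fn" and its "kwargs". servo_tool: Moves the arm, as the interface text tells. Its arguments: {"type":"object","properties":{"moves":{"type":"array","items":{"type":"array","items":{"type":"number"}}},"claw":{"type":"number"},"force":{"type":"number"}},"required":["moves"]}

```bash
mkdir -p pics; cat > h.py <<'E'
from workcell import *
import numpy as np, cv2
from scipy.spatial.transform import Rotation as R
def cam(name):
    c=get_calibration(name)
    K=np.array([[c['fx'],0,c['cx']],[0,c['fy'],c['cy']],[0,0,1]]);D=np.array([c['k1'],0,0,0,0.])
    if 'rvec' in c:
        Rm=cv2.Rodrigues(np.array(c['rvec'],float))[0];t=np.array(c['tvec'],float).ravel()
    else:
        o=get_obs();T=np.eye(4);T[:3,:3]=R.from_euler('xyz',o['tcp_rot'],degrees=True).as_matrix();T[:3,3]=o['ee_pos']
        M=np.linalg.inv(T@np.array(c['tool_from_camera']));Rm=M[:3,:3];t=M[:3,3]
    return K,D,Rm,t
def ray(c,uv):
    K,D,Rm,t=c
    p=cv2.undistortPoints(np.array([[uv]],float),K,D).ravel()
    return -Rm.T@t, Rm.T@np.array([p[0],p[1],1])
def onz(c,uv,z):
    o,d=ray(c,uv);return o+d*(z-o[2])/d[2]
def proj(c,P):
    K,D,Rm,t=c
    return cv2.projectPoints(np.array(P,float).reshape(-1,3),cv2.Rodrigues(Rm)[0],t,K,D)[0].reshape(-1,2)
def tri(obs):
    A=np.zeros((3,3));b=np.zeros(3)
    for c,uv in obs:
        o,d=ray(c,uv);d/=np.linalg.norm(d);M=np.eye(3)-np.outer(d,d);A+=M;b+=M@o
    return np.linalg.solve(A,b)
E
python3 - <<'E'
from h import *
for k,v in get_obs().items(): print(k,np.round(v,3))
a=[]
for n in("top","side","wrist"):
    c=get_calibration(n);print(n,{k:np.round(v,3).tolist() for k,v in c.items()})
    im=camera(n);cv2.imwrite(f"pics/{n}0.png",im[:,:,::-1]);a.append(im)
for n in("top","side"):
    Kc=cam(n);print(n,"campos",-Kc[2].T@Kc[3])
im=np.hstack(a[:2])[:,:,::-1]
cv2.imwrite("pics/ts.png",cv2.resize(im,(800,300),interpolation=cv2.INTER_AREA))
for n,i in zip("ts",a): cv2.imwrite(f"pics/big_{n}.png",cv2.resize(i[:,:,::-1],(800,600),interpolation=cv2.INTER_CUBIC))
E
```

```text
time 0.0
q [73.224  5.011 10.034 95.099 -0.    90.002]
qd [ 0.012  0.04  -0.08  -0.041  0.044 -0.002]
joint_efforts [-0.0000e+00 -5.2039e+01  4.6481e+01  1.6000e-02  0.0000e+00  0.0000e+00]
ee_pos [0.159 0.526 0.231]
tcp_rot [-179.924    0.     163.222]
wrist_force [-0.05   0.035 -0.33 ]
torque [0.007 0.018 0.027]
grasp_force 0.0
opening 0.085
top {'fx': 370.533, 'fy': 370.533, 'cx': 254.423, 'cy': 188.652, 'k1': 0.027, 'rvec': [2.049, -2.186, 0.219], 'tvec': [-0.228, 0.638, 0.948]}
side {'fx': 460.557, 'fy': 460.557, 'cx': 256.937, 'cy': 193.118, 'k1': 0.019, 'rvec': [2.037, -0.611, 0.362], 'tvec': [-0.651, 0.196, 1.332]}
wrist {'fx': 292.549, 'fy': 292.549, 'cx': 256.543, 'cy': 190.104, 'k1': 0.013, 'tool_from_camera': [[0.001, -0.961, -0.277, 0.07], [1.0, 0.0, 0.001, 0.001], [-0.001, -0.277, 0.961, -0.142], [0.0, 0.0, 0.0, 1.0]]}
top campos [ 0.42143617 -0.25623638  1.05576854]
side campos [-0.04730595 -1.22654456  0.85485199]
```

View pics/big_t.png

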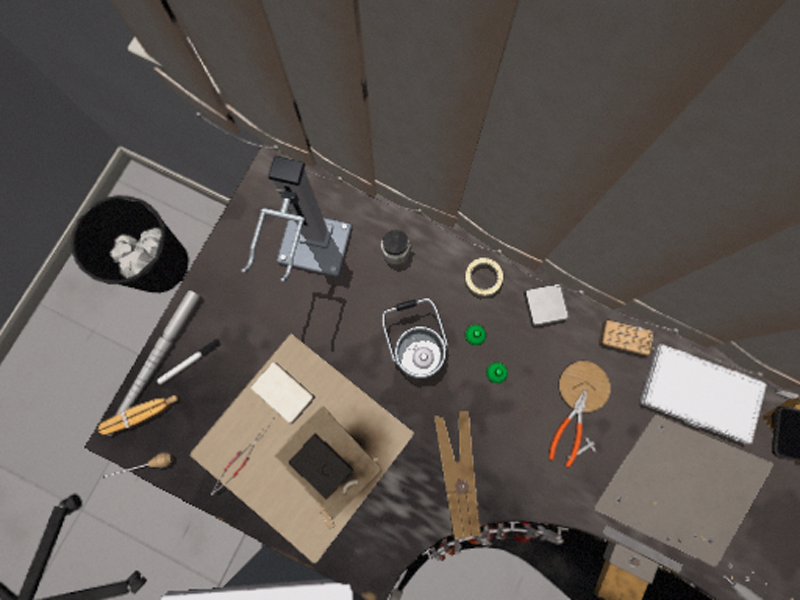

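View pics/big_s.png

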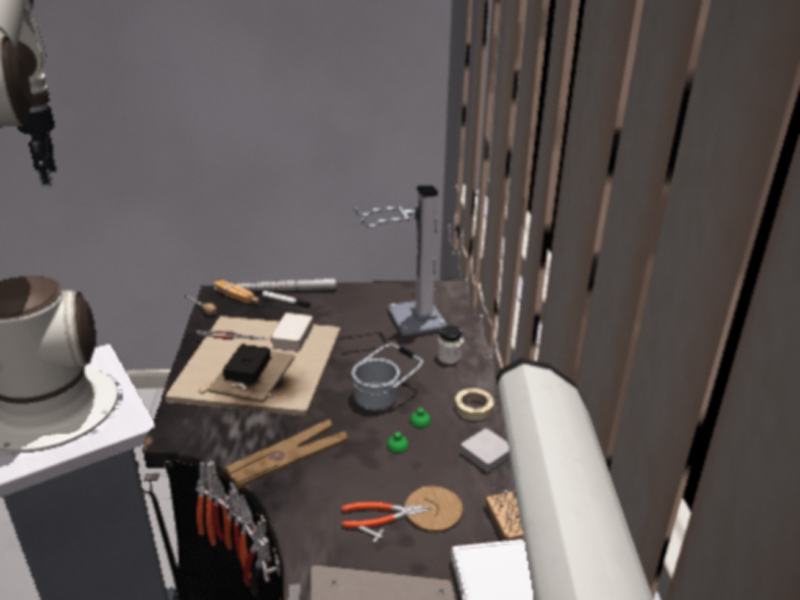

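The top picture shows the pot at big-px (421,352), its bail sleeve at (405,304), fork prong tips at (247,270) and (287,278), and the balance foot at (315,247). Next I enlarge these areas.

```bash
python3 - <<'E'
import cv2,numpy as np
t=cv2.imread("pics/top0.png");s=cv2.imread("pics/side0.png")
def cr(im,x,y,w=80,h=60): return cv2.resize(im[y:y+h,x:x+w],(400,300),interpolation=cv2.INTER_CUBIC)
a=np.vstack([np.hstack([cr(t,230,185),cr(t,150,125)]),np.hstack([cr(s,215,210),cr(s,220,110)])])
cv2.imwrite("pics/crops.png",a)
E
```

```text
(no output)
```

View pics/crops.png

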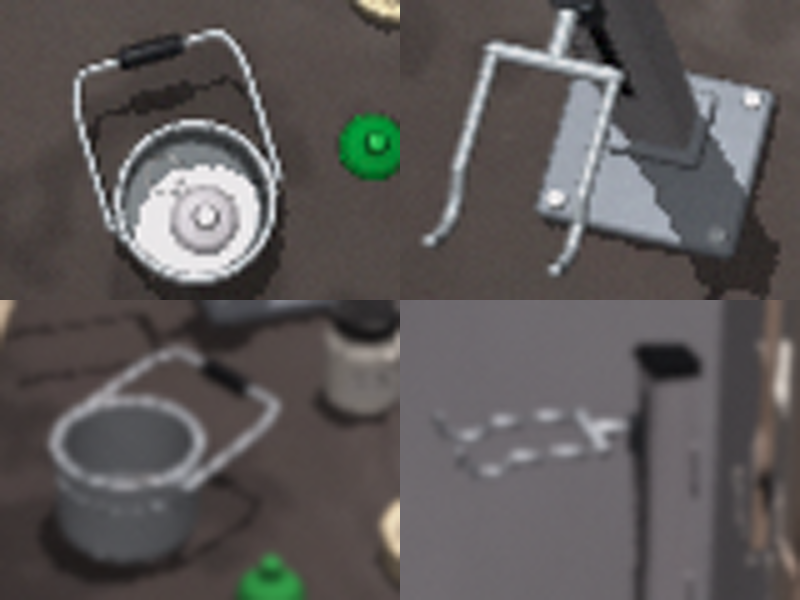

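In the crops, the sleeve centre is at top-px (260.4,195) and side-px (260.2,225.2). The pot rim centre is at top-px (269.4,225.4). The fork tips are at top-px (156,173) and (181,179), with the cross-rod corners at (168,134.4) and (193.6,140).

```bash
python3 - <<'E'
from h import *
t=cam("top");s=cam("side")
print("pot rim",onz(t,(269.4,225.4),.058),onz(s,(240.6,238.6),.058),tri([(t,(269.4,225.4)),(s,(240.6,238.6))]))
print("sleeve",tri([(t,(260.4,195)),(s,(260.2,225.2))]),onz(t,(260.4,195),.029), onz(t,(254,197),.029),onz(t,(266.8,193),.029))
for n,uv,z in(("tipA",(156,173),.277),("tipB",(181,179),.277),("cA",(168,134.4),.268-.003),("cB",(193.6,140),.265)): print(n,onz(t,uv,z))
T=[(156,173),(181,179)];S=[(228,133),(232.4,142)]
for a in T:
  for b in S:
    P=tri([(t,a),(s,b)]);print(P,proj(t,P)-a,proj(s,P)-b)
for n,uv in(("jar",(253,157)),("tape",(310,177)),("block",(350,195))): print(n,onz(t,uv,.02))
E
```

```text
pot rim [ 0.52015205 -0.30222733  0.058     ] [ 0.52257858 -0.30256211  0.058     ] [ 0.52113556 -0.30273157  0.05847008]
sleeve [ 0.6038716  -0.28361943  0.06373875] [ 0.61008464 -0.28448859  0.029     ] [ 0.60553954 -0.26612511  0.029     ] [ 0.61463979 -0.30289104  0.029     ]
tipA [ 0.62733366 -0.05595296  0.277     ]
tipB [ 0.61056811 -0.10936008  0.277     ]
cA [ 0.7178673  -0.08078108  0.265     ]
cB [ 0.70110199 -0.13748039  0.265     ]
[ 0.62938047 -0.05620757  0.27516906] [[ 0.327584  -0.7207341]] [[-0.5361609   0.07728983]]
[ 0.64387979 -0.04850987  0.23700968] [[ 1.22267792 -2.62551794]] [[-2.01579342  0.27970605]]
[ 0.6016648  -0.11302808  0.30287378] [[-0.55151381  1.26125412]] [[ 0.93851407 -0.14973817]]
[ 0.61422845 -0.10827558  0.26772275] [[ 0.2892705  -0.64705835]] [[-0.49666678  0.07704381]]
jar [ 0.72500939 -0.27090315  0.02      ]
tape [ 0.65492337 -0.43025926  0.02      ]
block [ 0.59532253 -0.53834562  0.02      ]
```

{"fn": "servo_tool", "kwargs": {"moves": [[29,-80.5,2,-1.04],[29,-80.5,2,-1.04],[29,-80.5,2,-1.04],[29,-80.5,2,-1.04],[29,-80.5,2,-1.04],[29,-80.5,2,-1.04],[29,-80.5,2,-1.04],[29,-80.5,2,-1.04],[29,-80.5,2,-1.04],[29,-80.5,2,-1.04],[29,-80.5,2,-1.04],[29,-80.5,2,-1.04],[29,-80.5,2,-1.04],[29,-80.5,2,-1.04],[29,-80.5,2,-1.04],[29,-80.5,2,-1.04],[29,-80.5,2,-1.04],[29,-80.5,2,-1.04],[29,-80.5,2,-1.04],[29,-80.5,2,-1.04]], "claw": 0.6}}

```text
time: 1.82
ee_pos: [0.4412, -0.2595, 0.2505]
tcp_rot: [180.0, -0.0, 103.6]
wrist_force: [1.2, 1.5, 1.3]
opening: 0.0343
grasp_force: 0.0
```

{"fn": "servo_tool", "kwargs": {"moves": [[15,-0.5,-10,0],[15,-0.5,-10,0],[15,-0.5,-10,0],[15,-0.5,-10,0],[15,-0.5,-10,0],[15,-0.5,-10,0],[15,-0.5,-10,0],[15,-0.5,-10,0]]}}

```text
time: 2.48
ee_pos: [0.5906, -0.2623, 0.1518]
tcp_rot: [180.0, 0.0, 103.6]
wrist_force: [-0.1, -0.0, -0.2]
opening: 0.0341
grasp_force: 0.0
```

```bash
python3 - <<'E'
from h import *
print(get_obs()['ee_pos'],get_obs()['tcp_rot'])
c=cam("wrist");np.savez("w1.npz",K=c[0],D=c[1],R=c[2],t=c[3])
im=camera("wrist");cv2.imwrite("pics/w1.png",cv2.resize(im[:,:,::-1],(800,600),interpolation=cv2.INTER_CUBIC))
E
```

```text
[ 0.5905683  -0.26232148  0.15182537] [1.79975540e+02 2.84221762e-02 1.03626803e+02]
```

View pics/w1.png

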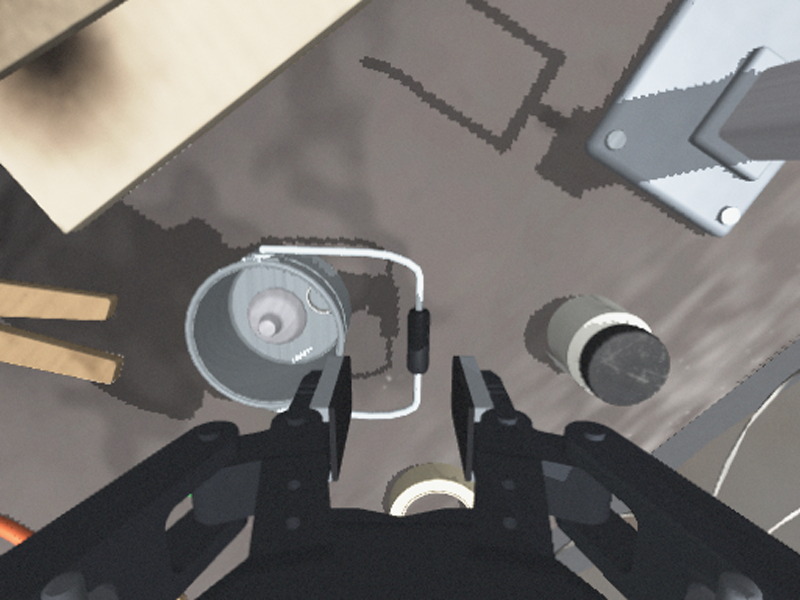

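The wrist picture shows the sleeve centre at big-px (418,341), with its axis vertical in the picture, so the tool yaw fits it. The rim centre is at about (267,331). The ring and the plain metal button are both in the pot.

```bash
python3 - <<'E'
from h import *
t=cam("top");s=cam("side");z=np.load("w1.npz");w=(z['K'],z['D'],z['R'],z['t'])
k=1/1.5625
sl=(418*k,341*k);rm=(267*k,331*k)
obs=[(t,(260.4,195)),(s,(260.2,225.2)),(w,sl)]
print("all",tri(obs),"tw",tri([obs[0],obs[2]]),"sw",tri(obs[1:]))
for h in(.03,.05,.06): print(h,onz(w,sl,h),onz(t,(260.4,195),h))
print("rim w",onz(w,rm,.058))
for e in((418,309),(418,373)): print(onz(w,np.array(e)*k,.06))
E
```

```text
all [ 0.60506701 -0.28176361  0.06129126] tw [ 0.60651734 -0.28395329  0.05037068] sw [ 0.6058763  -0.28029781  0.06094064]
0.03 [ 0.60958186 -0.29163692  0.03      ] [ 0.60990091 -0.28446108  0.03      ]
0.05 [ 0.60692247 -0.28416702  0.05      ] [ 0.6062263  -0.28391077  0.05      ]
0.06 [ 0.60559277 -0.28043208  0.06      ] [ 0.604389   -0.28363561  0.06      ]
rim w [ 0.5241417  -0.29497397  0.058     ]
[ 0.60107694 -0.26266203  0.06      ]
[ 0.6102956  -0.29894294  0.06      ]
```

{"fn": "servo_tool", "kwargs": {"moves": [[1.4,-1.9,0,0],[1.4,-1.9,0,0],[1.4,-1.9,-3,0],[1.4,-1.9,-6,0],[1.4,-1.9,-9,0],[1.4,-1.9,-11.5,0],[1.4,-1.9,-11.5,0],[1.4,-1.9,-11.5,0]]}}

```text
time: 3.2
ee_pos: [0.6041, -0.281, 0.0363]
tcp_rot: [-180.0, -0.0, 103.6]
wrist_force: [-0.2, -0.6, 0.8]
opening: 0.0339
grasp_force: 0.0
```

```bash
python3 - <<'E'
from h import *
o=get_obs();print(o['ee_pos'],o['wrist_force'])
im=camera("wrist")[150:360,130:410];b=camera("side")[180:280,200:310]
im=cv2.resize(im,(480,360),interpolation=cv2.INTER_CUBIC);b=cv2.resize(b,(320,291),interpolation=cv2.INTER_CUBIC)
b=cv2.copyMakeBorder(b,0,360-291,0,0,cv2.BORDER_CONSTANT)
cv2.imwrite("pics/w2.png",np.hstack([im,b])[:,:,::-1])
E
```

```text
[ 0.60409065 -0.28104237  0.03631499] [-0.22385015 -0.64045159  0.78663573]
```

View pics/w2.png

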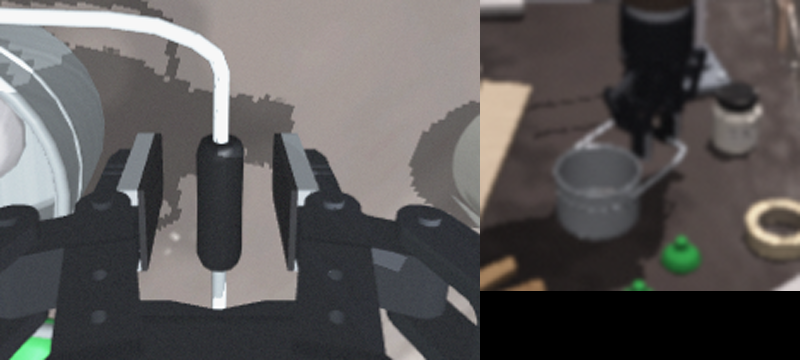

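```bash
python3 - <<'E'
from h import *
c=cam("wrist");o=get_obs();Rm=R.from_euler('xyz',o['tcp_rot'],degrees=True).as_matrix()
for z in(-.03,-.019,-.01,0):
  print(z,[np.round((proj(c,Rm@np.array([x,0,z])+o['ee_pos'])[0]-[130,150])*480/280).tolist() for x in(-.018,0,.018)])
E
```

```text
-0.03 [[214.0, 277.0], [214.0, 216.0], [213.0, 151.0]]
-0.019 [[214.0, 251.0], [214.0, 194.0], [214.0, 133.0]]
-0.01 [[214.0, 232.0], [214.0, 178.0], [214.0, 120.0]]
0 [[214.0, 214.0], [214.0, 162.0], [214.0, 108.0]]
```

The sleeve is centred between the pads, at (219,202) against the expected (214,194), and at the grasp height. I close the gripper now.

{"fn": "servo_tool", "kwargs": {"moves": [[0,0,0,0],[0,0,0,0],[0,0,0,0],[0,0,0,0],[0,0,0,0],[0,0,0,0]], "claw": 1, "force": 30}}

```text
time: 3.8
ee_pos: [0.6055, -0.2813, 0.036]
tcp_rot: [180.0, 0.0, 103.6]
wrist_force: [1.3, -0.3, -0.1]
opening: 0.0106
grasp_force: 29.2
```

{"fn": "servo_tool", "kwargs": {"moves": [[-0.05,-0.01,0.55,0],[-0.15,-0.03,1.1,0],[-0.3,-0.07,1.7,0],[-0.5,-0.12,2.3,0],[-0.75,-0.18,2.9,0],[-1.0,-0.24,3.5,0],[-1.3,-0.31,4.0,0],[-1.65,-0.4,4.55,0],[-1.65,-0.4,4.55,0]]}}

```text
time: 4.55
ee_pos: [0.5882, -0.2856, 0.0826]
tcp_rot: [180.0, 0.0, 103.6]
wrist_force: [-0.6, 0.4, -0.4]
opening: 0.011
grasp_force: 29.3
```

{"fn": "servo_tool", "kwargs": {"moves": [[-0.4,-0.1,0.5,0],[-0.83,-0.2,0.95,0],[-1.3,-0.31,1.38,0],[-1.77,-0.42,1.77,0],[-2.3,-0.55,2.12,0],[-2.83,-0.68,2.43,0],[-3.4,-0.81,2.7,0],[-3.97,-0.95,2.92,0],[-4.5,-1.08,3.08,0],[-5.1,-1.22,3.2,0],[-5.1,-1.22,3.2,0],[-5.1,-1.22,3.2,0]]}}

```text
time: 5.55
ee_pos: [0.5374, -0.2975, 0.1133]
tcp_rot: [180.0, -0.0, 103.6]
wrist_force: [0.4, 1.1, -3.4]
opening: 0.011
grasp_force: 29.2
```

```bash
python3 - <<'E'
from h import *
o=get_obs();print(o['ee_pos'],o['wrist_force'])
b=camera("side")[160:280,180:320];t=camera("top")[170:260,210:315]
cv2.imwrite("pics/s3.png",np.hstack([cv2.resize(i,(400,343),interpolation=cv2.INTER_CUBIC) for i in(b,t)])[:,:,::-1])
E
```

```text
[ 0.53735025 -0.29753328  0.11325147] [ 0.38259789  1.14639917 -3.37085748]
```

View pics/s3.png

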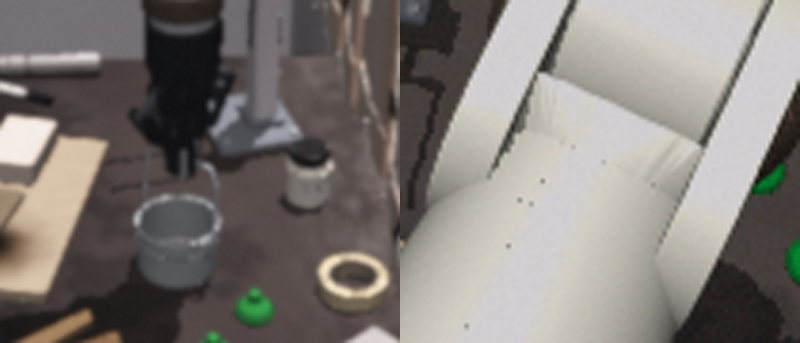

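The bail stands nearly upright and already carries about 3.4 N. I move in a little further, ease off slightly and dwell.

{"fn": "servo_tool", "kwargs": {"moves": [[-0.4,-0.1,-0.1,0],[-0.8,-0.2,-0.15,0],[-0.8,-0.2,-0.15,0],[-0.8,-0.2,-0.15,0],[-0.8,-0.2,-0.15,0],[-0.8,-0.2,-0.15,0],[-0.8,-0.2,-0.15,0]]}}

```text
time: 6.23
ee_pos: [0.5302, -0.2994, 0.1132]
tcp_rot: [179.9, 0.1, 103.7]
wrist_force: [-1.5, 2.5, 4.7]
opening: 0.0108
grasp_force: 30.0
```

{"fn": "servo_tool", "kwargs": {"moves": [[0,0,0.1,0],[0,0,0.1,0],[0,0,0.1,0],[0,0,0.1,0]]}}

```text
time: 6.57
ee_pos: [0.5298, -0.2994, 0.1132]
tcp_rot: [180.0, 0.0, 103.6]
wrist_force: [-0.2, 1.5, 3.9]
opening: 0.0109
grasp_force: 29.9
```

{"fn": "servo_tool", "kwargs": {"moves": [[0,0,0.2,0],[0,0,0.4,0],[-0.2,0,0.6,0],[-0.3,-0.1,0.9,0],[-0.5,-0.1,1.3,0],[-0.6,-0.1,1.8,0],[-0.6,-0.1,2.4,0],[-0.6,-0.1,3.2,0],[-0.6,-0.1,4.0,0],[-0.6,-0.1,4.8,0],[-0.6,-0.1,5.5,0],[-0.6,-0.1,6,0],[-0.6,-0.1,6,0],[-0.6,-0.1,6,0],[-0.6,-0.1,6,0],[-0.6,-0.1,6,0]]}}

```text
time: 7.9
ee_pos: [0.5234, -0.3003, 0.1721]
tcp_rot: [-180.0, -0.0, 103.6]
wrist_force: [0.2, 0.2, -4.0]
opening: 0.0106
grasp_force: 29.3
```

```bash
python3 - <<'E'
from h import *
o=get_obs();print(o['ee_pos'],o['wrist_force'],o['torque'])
a=camera("side");b=camera("wrist")
cv2.imwrite("pics/s4s.png",a[:,:,::-1]);cv2.imwrite("pics/s4w.png",b[:,:,::-1])
b=cv2.resize(b,(400,300),interpolation=cv2.INTER_AREA);a=cv2.resize(a[90:270,160:400],(400,300),interpolation=cv2.INTER_CUBIC)
cv2.imwrite("pics/s4.png",np.hstack([a,b])[:,:,::-1])
E
```

```text
[ 0.52339457 -0.30029092  0.17213909] [ 0.22591703  0.16469936 -3.99466049] [-0.0248502   0.02473186  0.03438453]
```

View pics/s4.png

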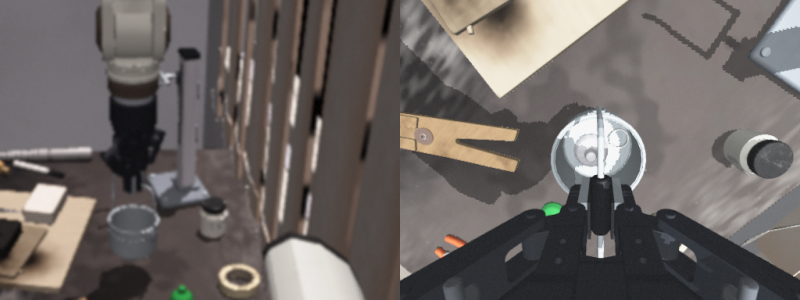

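The pot hangs from the bail and weighs about 4 N, with button and ring inside. I carry it to a place in front of the fork, turning it to fit.

{"fn": "servo_tool", "kwargs": {"moves": [[0,0.2,0.3,0],[0,0.7,0.7,-0.02],[0,1.4,1.4,-0.04],[0,2.4,2.2,-0.06],[0,3.6,3.1,-0.09],[0,5,4,-0.12],[0,6.7,5,-0.15],[0,8.6,6,-0.19],[0,10.5,7,-0.23],[0,12.4,7.8,-0.27],[0,14.3,8.6,-0.31],[0,16.2,9.3,-0.35],[0,18,9.9,-0.39],[0,19.6,10.4,-0.43],[0,21,10.8,-0.46],[0,22.1,11,-0.49],[0,23,11.2,-0.51],[0,23.6,11.3,-0.52],[0,24,11.3,-0.53],[0,24.1,11.3,-0.53]]}}

```text
time: 9.67
ee_pos: [0.5236, -0.0589, 0.2858]
tcp_rot: [180.0, -0.0, 73.3]
wrist_force: [-0.1, 0.6, -4.2]
opening: 0.0111
grasp_force: 29.3
```

{"fn": "servo_tool", "kwargs": {"moves": [[0,0,0,0],[0,0,0,0],[0,0,0,0],[0,0,0,0],[0,0,0,0],[0,0,0,0],[0,0,0,0],[0,0,0,0],[0,0,0,0],[0,0,0,0]]}}

```text
time: 10.5
ee_pos: [0.5236, -0.0594, 0.2858]
tcp_rot: [180.0, -0.0, 73.3]
wrist_force: [-0.1, -0.9, -3.9]
opening: 0.0108
grasp_force: 29.3
```

```bash
python3 - <<'E'
from h import *
o=get_obs();print(o['ee_pos'],o['tcp_rot'],o['wrist_force'],o['torque'])
c=cam("wrist");np.savez("w5.npz",K=c[0],D=c[1],R=c[2],t=c[3])
b=camera("wrist");a=camera("side");t=camera("top")
for n,i in zip("wst",(b,a,t)): cv2.imwrite(f"pics/s5{n}.png",i[:,:,::-1])
cv2.imwrite("pics/s5.png",cv2.resize(b,(800,600),interpolation=cv2.INTER_CUBIC)[:,:,::-1])
E
```

```text
[ 0.52362863 -0.0594054   0.28577195] [ 1.79996935e+02 -1.08239796e-03  7.32702490e+01] [-0.11954286 -0.87980357 -3.93399824] [ 0.02988566 -0.07583985 -0.01686791]
```

View pics/s5.png

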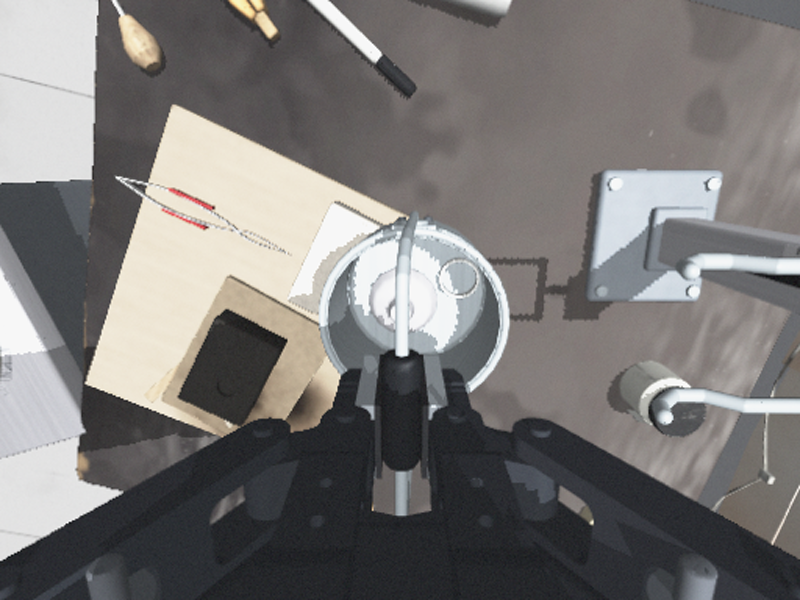

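The wrist picture shows the two upturned prong tips at big-px (690,268) and (664,410). The pot hangs still, below the sleeve at (403,410).

```bash
python3 - <<'E'
from h import *
z=np.load("w5.npz");w=(z['K'],z['D'],z['R'],z['t']);t=cam("top");s=cam("side");k=1/1.5625
A=(690*k,268*k);B=(664*k,410*k)
a=tri([(w,A),(t,(156,173)),(s,(228,133))]);b=tri([(w,B),(t,(181,179)),(s,(232.4,142))])
print("tri",a,b)
a=onz(w,A,.277);b=onz(w,B,.277);print("w",a,b)
psi=-17
for P in[(a+b)/2]:
  y=a-b;print("len",np.linalg.norm(y),"psi",np.degrees(np.arctan2(y[1],y[0]))-90)
  for ps in(-16.5,-17):
    u=np.array([np.cos(np.radians(ps)),np.sin(np.radians(ps))]);print("seat",P[:2]+.02*u)
# grip height: sleeve centre px in wrist vs TCP
o=get_obs();Rm=R.from_euler('xyz',o['tcp_rot'],degrees=True).as_matrix()
for h in(-.015,-.021,-.027): print(h,[np.round(proj(w,Rm@np.array([x,0,h])+o['ee_pos'])[0]/k).tolist() for x in(-.018,0,.018)])
E
```

```text
tri [ 0.63040677 -0.05393019  0.27283228] [ 0.61488532 -0.10807379  0.26781213]
w [ 0.62760424 -0.05076435  0.277     ] [ 0.61205284 -0.10162324  0.277     ]
len 0.05318339315108008 psi -17.002349362580446
seat [ 0.63900493 -0.0818741 ]
seat [ 0.63895463 -0.08204123]
-0.015 [[400.0, 456.0], [400.0, 405.0], [400.0, 351.0]]
-0.021 [[400.0, 468.0], [400.0, 415.0], [400.0, 359.0]]
-0.027 [[400.0, 481.0], [400.0, 427.0], [399.0, 368.0]]
```

{"fn": "servo_tool", "kwargs": {"moves": [[0.1,0,0,0],[0.3,-0.1,0,0],[0.7,-0.2,0,0],[1.2,-0.3,0,0],[1.8,-0.4,0,0],[2.6,-0.6,0,0],[3.5,-0.8,0,0],[4.4,-1.0,0,0],[5.3,-1.2,0,0],[6.2,-1.4,0,0],[7.1,-1.6,0,0],[8.0,-1.8,0,0],[8.8,-2.0,0,0],[9.5,-2.1,0,0],[10.1,-2.2,0,0],[10.6,-2.3,0,0],[11.0,-2.4,0,0],[11.3,-2.5,0,0],[11.5,-2.5,0,0],[11.5,-2.5,0,0]]}}

```text
time: 12.32
ee_pos: [0.6388, -0.0844, 0.2857]
tcp_rot: [-180.0, -0.0, 73.3]
wrist_force: [0.6, -0.0, -3.4]
opening: 0.0107
grasp_force: 29.3
```

{"fn": "servo_tool", "kwargs": {"moves": [[0,0,0,0],[0,0,0,0],[0,0,0,0],[0,0,0,0],[0,0,0,0],[0,0,0,0],[0,0,0,0],[0,0,0,0]]}}

```text
time: 12.98
ee_pos: [0.6386, -0.0844, 0.2857]
tcp_rot: [-180.0, 0.0, 73.3]
wrist_force: [-0.0, -0.0, -4.1]
opening: 0.0106
grasp_force: 29.3
```

```bash
python3 - <<'E'
from h import *
o=get_obs();print(o['ee_pos'],o['tcp_rot'],o['wrist_force'],o['torque'])
c=cam("wrist");np.savez("w6.npz",K=c[0],D=c[1],R=c[2],t=c[3])
b=camera("wrist");a=camera("side")
for n,i in zip("ws",(b,a)): cv2.imwrite(f"pics/s6{n}.png",i[:,:,::-1])
x=cv2.resize(b[170:350,145:365],(440,360),interpolation=cv2.INTER_CUBIC);y=cv2.resize(a[90:190,200:300],(360,360),interpolation=cv2.INTER_CUBIC)
cv2.imwrite("pics/s6.png",np.hstack([x,y])[:,:,::-1])
E
```

```text
[ 0.63856169 -0.08440078  0.28573632] [-1.79994071e+02  1.67139982e-03  7.32695258e+01] [-0.02624107 -0.01623105 -4.10921976] [ 0.01832926  0.02937418 -0.01700276]
```

View pics/s6.png

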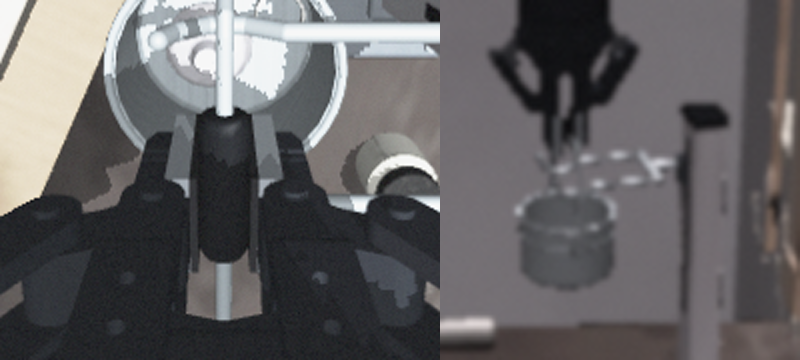

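The wrist crop shows the wire crossing the far prong at crop-px (226,30). That prong's tip is at crop-px (158,42), which is full-px (224,191).

```bash
python3 - <<'E'
from h import *
z=np.load("w6.npz");w=(z['K'],z['D'],z['R'],z['t'])
p=np.array([.6386,-.0844]);ps=np.radians(-17);u=np.array([np.cos(ps),np.sin(ps)]);v=np.array([-u[1],u[0]])
for h in(.272,.277):
  q=onz(w,(224,191),h)[:2]-p;print(h,"tip in balance axes from TCP",q@u,q@v)
for h in(.258,.268):
  for uv in((145+105,170+14),(145+143,170+15)):
    q=onz(w,uv,h)[:2]-p;print(h,uv,q@u,q@v)
E
```

```text
0.272 tip in balance axes from TCP -0.01782061551881156 0.025971725045433873
0.277 tip in balance axes from TCP -0.01724744606749648 0.0274252098205163
0.258 (250, 184) -0.0037440705567152593 0.026354601888371333
0.258 (288, 185) 0.019035210290296117 0.02586019806429651
0.268 (250, 184) -0.003523143041537006 0.028998807061591424
0.268 (288, 185) 0.017911858609731917 0.028533579609653345
```

{"fn": "servo_tool", "kwargs": {"moves": [[0.1,0,-0.1,0],[0.2,0,-0.4,0],[0.2,-0.1,-0.8,0],[0.2,-0.1,-1.3,0],[0.2,-0.1,-1.8,0],[0.2,-0.1,-2.3,0],[0.2,-0.1,-2.7,0],[0.2,-0.1,-3.1,0],[0.2,-0.1,-3.4,0],[0.2,-0.1,-3.6,0],[0.2,-0.1,-3.7,0],[0.2,-0.1,-3.8,0],[0.2,-0.1,-3.8,0],[0.2,-0.1,-3.8,0]]}}

```text
time: 14.25
ee_pos: [0.6407, -0.0854, 0.2479]
tcp_rot: [180.0, -0.0, 73.3]
wrist_force: [-0.1, -0.3, -3.9]
opening: 0.0109
grasp_force: 29.3
```

```bash
python3 - <<'E'
from h import *
o=get_obs();print(o['ee_pos'],o['tcp_rot'],o['wrist_force'],o['torque'])
b=camera("wrist");a=camera("side")
for n,i in zip("ws",(b,a)): cv2.imwrite(f"pics/s7{n}.png",i[:,:,::-1])
x=cv2.resize(b[170:350,145:365],(440,360),interpolation=cv2.INTER_CUBIC);y=cv2.resize(a[100:190,205:295],(360,360),interpolation=cv2.INTER_CUBIC)
cv2.imwrite("pics/s7.png",np.hstack([x,y])[:,:,::-1])
E
```

```text
[ 0.64067297 -0.08541333  0.24793185] [ 1.79983352e+02 -2.77525163e-03  7.32689378e+01] [-0.09598496 -0.32228496 -3.89088007] [-0.00642119 -0.07198052 -0.00849183]
```

View pics/s7.png

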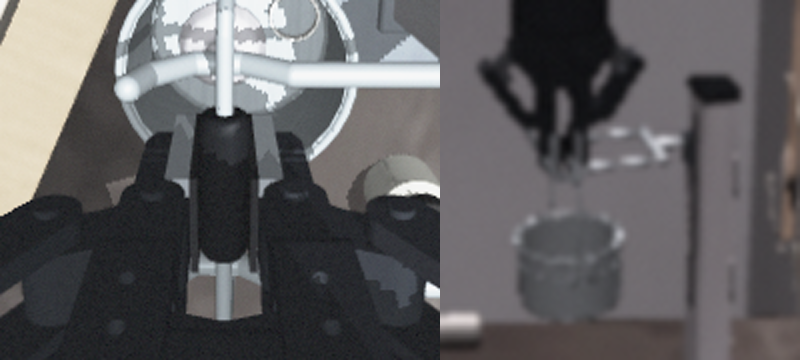

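The wire now crosses the far prong right over its dip, at crop-px (226,62). I lower slowly and watch the force.

{"fn": "servo_tool", "kwargs": {"moves": [[0,0,-0.1,0],[0,0,-0.2,0],[0,0,-0.3,0],[0,0,-0.4,0],[0,0,-0.5,0],[0,0,-0.6,0],[0,0,-0.7,0],[0,0,-0.8,0],[0,0,-0.9,0],[0,0,-1.0,0],[0,0,-1.1,0],[0,0,-1.2,0],[0,0,-1.3,0],[0,0,-1.4,0],[0,0,-1.5,0],[0,0,-1.6,0],[0,0,-1.6,0],[0,0,-1.6,0],[0,0,-1.6,0],[0,0,-1.6,0]]}}

```text
time: 16.02
ee_pos: [0.6406, -0.0854, 0.2318]
tcp_rot: [180.0, 0.0, 73.3]
wrist_force: [0.0, 0.1, -3.1]
opening: 0.0106
grasp_force: 29.4
```

{"fn": "servo_tool", "kwargs": {"moves": [[0,0,-0.1,0],[0,0,-0.2,0],[0,0,-0.35,0],[0,0,-0.5,0],[0,0,-0.65,0],[0,0,-0.8,0],[0,0,-0.95,0],[0,0,-1.1,0],[0,0,-1.25,0],[0,0,-1.4,0],[0,0,-1.55,0],[0,0,-1.7,0],[0,0,-1.85,0],[0,0,-2.0,0],[0,0,-2.1,0],[0,0,-2.2,0],[0,0,-2.2,0],[0,0,-2.2,0],[0,0,-2.2,0],[0,0,-2.2,0]]}}

```text
time: 17.68
ee_pos: [0.6406, -0.0854, 0.2099]
tcp_rot: [180.0, -0.0, 73.3]
wrist_force: [-0.1, -0.5, -1.9]
opening: 0.0108
grasp_force: 29.5
```

```bash
python3 - <<'E'
from h import *
f=[]
for i in range(8): camera("wrist");f.append(get_obs()['wrist_force'])
print(get_obs()['ee_pos'],np.mean(f,0),np.std(f,0))
E
```

```text
[ 0.64062358 -0.08541023  0.20977262] [ 0.16359769 -0.06012728 -1.23580144] [0.43009577 0.60886104 0.25593574]
```

{"fn": "servo_tool", "kwargs": {"moves": [[0,0,-0.1,0],[0,0,-0.2,0],[0,0,-0.3,0],[0,0,-0.4,0],[0,0,-0.5,0],[0,0,-0.6,0],[0,0,-0.7,0],[0,0,-0.8,0],[0,0,-0.9,0],[0,0,-1.0,0],[0,0,-1.1,0],[0,0,-1.1,0],[0,0,-1.1,0],[0,0,-1.1,0]]}}

```text
time: 19.25
ee_pos: [0.6406, -0.0854, 0.1988]
tcp_rot: [180.0, -0.0, 73.3]
wrist_force: [0.6, -0.7, -0.4]
opening: 0.0107
grasp_force: 29.6
```

```bash
python3 - <<'E'
from h import *
f=[]
for i in range(20): camera("wrist");f.append(get_obs()['wrist_force'])
print(get_obs()['ee_pos'],np.mean(f,0),np.std(f,0))
E
```

```text
[ 0.64061099 -0.0854185   0.19877208] [ 0.28876808 -0.22782427 -0.52003772] [0.40724962 0.45152688 0.43321429]
```

{"fn": "servo_tool", "kwargs": {"moves": [[0,0,-0.1,0],[0,0,-0.2,0],[0,0,-0.3,0],[0,0,-0.4,0],[0,0,-0.5,0],[0,0,-0.6,0],[0,0,-0.6,0],[0,0,-0.6,0],[0,0,-0.6,0],[0,0,-0.6,0]]}}

```text
time: 21.08
ee_pos: [0.6406, -0.0854, 0.1928]
tcp_rot: [180.0, -0.0, 73.3]
wrist_force: [0.9, 0.4, -0.2]
opening: 0.0111
grasp_force: 29.6
```

```bash
python3 - <<'E'
from h import *
f=[]
for i in range(30): b=camera("wrist");f.append(get_obs()['wrist_force'])
print(get_obs()['ee_pos'],np.mean(f,0),np.std(f,0))
cv2.imwrite("pics/s8w.png",b[:,:,::-1]);cv2.imwrite("pics/s8s.png",camera("side")[:,:,::-1])
E
```

```text
[ 0.64059734 -0.085421    0.19274652] [ 0.43320661 -0.03194037  0.03864291] [0.4356118  0.45921712 0.47681162]
```

{"fn": "servo_tool", "kwargs": {"moves": [[0,0,0,0],[0,0,0,0],[0,0,0,0],[0,0,0,0],[0,0,0,0],[0,0,0,0],[0,0,0,0],[0,0,0,0]], "claw": 0.65, "force": 20}}

```text
time: 23.3
ee_pos: [0.6406, -0.0854, 0.1928]
tcp_rot: [180.0, -0.0, 73.3]
wrist_force: [0.3, 0.0, -0.2]
opening: 0.0297
grasp_force: 0.0
```

```bash
python3 - <<'E'
from h import *
o=get_obs();print(o['ee_pos'],o['wrist_force'])
b=camera("wrist");a=camera("side")
x=cv2.resize(b[170:350,145:365],(440,360),interpolation=cv2.INTER_CUBIC);y=cv2.resize(a[110:210,200:300],(360,360),interpolation=cv2.INTER_CUBIC)
cv2.imwrite("pics/s9.png",np.hstack([x,y])[:,:,::-1])
E
```

```text
[ 0.64062863 -0.08538406  0.19278907] [ 0.34676024  0.02050718 -0.22713026]
```

View pics/s9.png

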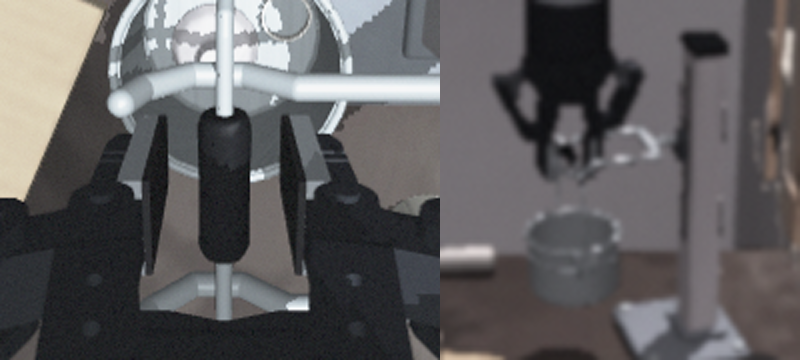

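The wire lies in both dips, at crop-px (226,75) and (222,285), and the sleeve is free between the open pads. I withdraw straight up.

{"fn": "servo_tool", "kwargs": {"moves": [[0,0,0.3,0],[0,0,0.8,0],[0,0,1.5,0],[0,0,2.3,0],[0,0,3.2,0],[0,0,4.2,0],[0,0,5.4,0],[0,0,6.8,0],[0,0,8.4,0],[0,0,10,0],[0,0,11,0],[0,0,12,0],[0,0,12,0],[0,0,12,0],[0,0,12,0],[0,0,12,0],[0,0,12,0],[0,0,12,0],[0,0,12,0],[0,0,12,0]]}}

```text
time: 25.07
ee_pos: [0.6405, -0.0854, 0.3127]
tcp_rot: [-180.0, 0.0, 73.3]
wrist_force: [0.8, -0.3, 1.1]
opening: 0.0299
grasp_force: 0.0
```

```bash
python3 - <<'E'
from h import *
print(get_obs()['ee_pos'],get_obs()['time'])
a=camera("side")[100:220,180:340]
for i in range(16): b=camera("side")[100:220,180:340]
print("diff",np.abs(a.astype(int)-b).mean())
y=cv2.resize(camera("wrist"),(400,300),interpolation=cv2.INTER_AREA)
cv2.imwrite("pics/s10.png",np.hstack([cv2.resize(b,(400,300),interpolation=cv2.INTER_CUBIC),y])[:,:,::-1])
E
```

```text
[ 0.64054987 -0.08536608  0.31265832] 25.0667
diff 0.6153993055555556
```

View pics/s10.png

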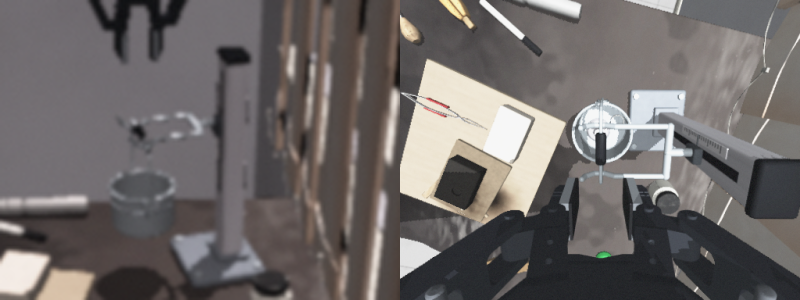

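The pot hangs upright and still in both hooks, with the gripper clear above it. I hand the job in.

```bash
python3 -c "
from workcell import *
print(job_done())"
```

```text
the job is handed in; nothing more can be done
None
```

The pot hangs in both hooks of the balance, upright and still with its contents in it, and the job is handed in at about 26 s; the hand-in returned no verdict.

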